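Loosen the mincer head's retaining ring

TASK

The mincer head has to come apart for washing: with a fingertip rolled along the knurled rim, turn its retaining ring anticlockwise (seen from above) until the ring's red mark first meets the blue mark on the plate, then two full turns more, and stop there with the two marks lined up. Do not grip or lift anything, do not screw the ring off, and leave the things around it where they are.

Things in the scene. Friction and masses are not known exactly. Their poses are not given: they have to be found in the camera images.
- head: Aluminium mincer head, fixed mouth-up on the white cutting board (360 x 520 x 15 mm). Origin: centre of its underside, on its vertical axis (z up), 15 mm above the table. Base flange diameter 124, 18 high; barrel under diameter 90, up to 100 above the origin, where the ring begins. Filling neck, level along -x to 83 mm from the axis, all lower than 90 above the origin.
- ring (a joint): Angle (rad) of the steel retaining ring about the head's axis, growing anticlockwise from above (loosening). 0: red mark at the blue mark. Starts at -1.2 to -0.3; 12.57 is two full turns past 0. Plain friction of about 0.1 N m (2 N at the rim), no spring: it stays where it is left and does not rise. Lightly pressed (5 N) fingertips drive it without slipping.
- ring_centre (a point): Centre of the ring's flat top face, on the axis, 151 mm above the table. The ring is 36 mm high (115 to 151 above the table), diameter 98 plus 32 upright knurl ridges, 103 over these: too wide to grip. In its middle the dark perforated plate (diameter 66, fixed to the head, not turning) stands 2 mm above the ring's top.
- red_mark (a point): Centre of the red painted stripe (13 x 8 mm) on the ring's top face, 41 mm from the axis; it turns with the ring.
- blue_mark (a point): Centre of the blue painted stripe (11 x 8 mm) on the edge of the fixed plate, 27.5 mm from the axis, on the head's +x side.
- mould_a: Bystander: round aluminium terrine mould, empty, rim diameter 84, 40 high (mm), on the board; origin at the centre of its underside. Leave it alone.
- mould_b: Bystander: round aluminium terrine mould, empty, rim diameter 84, 40 high (mm), on the board; origin at the centre of its underside. Leave it alone.
- spare_plate: Bystander: spare dark steel mincer plate, flat perforated disc, diameter 66, 10 thick (mm), on the board; origin at the centre of its underside. Leave it alone.
- cutter: Bystander: steel four-armed mincer cutter, 62 across, 16 high (mm), on the board; origin at the centre of its underside. Leave it alone.
- pusher: Bystander: blue plastic mincer pusher, upright, diameter 48, 100 high (mm), on the board; origin at the centre of its underside. Leave it alone.
- spice_jar: Bystander: clear jar with green lid, diameter 56, 85 high (mm), on the board; origin at the centre of its underside. Leave it alone.

How it is judged:
By the outcome, as a careful person would: the job done as asked, in the order asked, and still so for the second after the job is handed in, with the robot touching nothing.
It also fails if it takes over 72 s, if anything falls off the work surface, if the arm or the gripper's body presses on something with over 40 N, if the wrist force passes 120 N, or if a joint passes its speed limit or range.

ROBOT

A 6-joint arm with a two-finger parallel gripper is mounted at the origin on the work surface. World frame = base frame: x ahead of the robot, y to its left, z up, the work surface at z = 0. Lengths are in m, angles in degrees, forces in N, time in s.
With the tool pointing down it reaches from about 0.4 to 0.825 m from the base axis. Payload 7 kg.
Tool frame: the origin (TCP) lies midway between the tips of the shut fingers; the grasp point (between the pads) lies 19 mm behind it; z points along the fingers, y is the direction in which the jaws open and shut (so a half turn about z gives the same grasp; the last joint's range is limited). The gripper opens to 88 mm and grips with 3 to 60 N. Pads are 19 mm wide; open, the fingers measure 130 mm over their backs; the gripper's body (78 mm by 193 mm) begins 47 mm behind the grasp point.
Start: joints at [-49.899, 20.546, 0.682, 0, -70.136, -16.507], TCP at [0.27, -0.619, 0.227] pointing down, gripper open.
Joint ranges: [-176.03, 176.03], [-82.01, 121.73], [-58.28, 71.71], [-173.87, 95.51], [-174.79, -0.11], [-173.66, 173.66]. Speed limits (degrees/s): [136.94, 136.94, 172.46, 180, 180, 180].

INTERFACE

Orientations are given as a 3x3 rotation matrix whose columns are the frame's x, y, z axes.
In Python, from rig import robot gives the robot as it stands. Calls block until the motion is done:
- robot.goto(position, orientation): joint-space move of the TCP to a pose.
- robot.servo_line(position, ori=None, speed=0.15): straight line of the TCP; ori=None keeps the orientation; speed is the mean speed in m/s.
- robot.movej(angles): joint-space move.
- robot.move_gripper(opening): opening from 0.0 (shut) to 1.0 (fully open); the grip force is fixed at half the most; returns when the fingers have stopped.
- robot.dwell(seconds).
- robot.ik(position, orientation): joint angles nearest the present ones, or None.
- robot.grab_frame(name): name is "side" or "top" or "wrist"; returns (picture, depth): 420x560x3 uint8, red, green, blue; 420x560 float32, m along the optical axis (not along the pixel's ray), 0 where there is no reading.
- robot.camera_info(name): a dict with "vfov" (degrees; the focal length in pixels is half the picture's height over the tangent of half this angle, whatever the lens; pixels are square), "cx", "cy" (the principal point, pixels), "view" (4x4, takes a point from world to camera coordinates); the wrist camera has in their place "T_tool_cam" (4x4, takes a point from camera to tool coordinates, whose origin is the TCP and whose axes are the flange's). Camera axes: x right, y down, z forward; pixel columns grow to the right and rows downward; lengths in m; the calibration is good to about 2 mm. A picture is of the moment at which its call begins: read the wrist's pose just before it. camera_info takes no time and is no camera call.
A pose or a line that the arm cannot do raises robot.Unreachable and nothing moves.
- robot.job_done(): hands the job in, once; it reports no verdict.
Readings, each from a call of its own:
- robot.read_t(): time.
- robot.read_qpos(): joint angles.
- robot.read_qvel(): joint speeds.
- robot.read_effort(): joint torques, N m.
- robot.read_position(): TCP position.
- robot.read_tcp_rot(): TCP orientation.
- robot.read_force(): force on the tool from outside, world axes, zero at the start.
- robot.read_ft_torque(): the same for the moment, N m.
- robot.read_grip_width(): opening from 0.0 (shut) to 1.0 (fully open).
Only numpy, scipy, OpenCV 4.12 (cv2) and the standard library are available. Lean on these libraries where they do the work, as an engineer would, in place of code of your own. Each camera call takes 0.05 s, during which the arm holds its last target.

## Working session

There is one attempt and no reset: what is moved stays moved. The work goes in short steps, each a Python script; the robot and the scene stay as the last script left them, time stands still between calls to the robot, and variables do not carry over. Pictures are saved under pics/ and viewed, and the job is handed in when it is done.

```bash
ls; mkdir -p pics; python3 - <<'E'
from rig import robot
import cv2,numpy as np
for n in ["side","top","wrist"]:
    p,d=robot.grab_frame(n); cv2.imwrite(f"pics/{n}0.png",p[:,:,::-1]); np.savez(f"pics/{n}0.npz",p=p,d=d)
    print(n,robot.camera_info(n))
print(robot.read_t(),robot.read_position(),robot.read_tcp_rot(),robot.read_force(),robot.read_grip_width())
E
```

```text
pics
side {'vfov': 44.335300967485196, 'cx': 274.5313105908583, 'cy': 212.09685954006713, 'view': array([[-0.98588679, -0.16581095, -0.02310754,  0.53338067],
       [-0.07803937,  0.57728353, -0.81280599,  0.1374553 ],
       [ 0.14811174, -0.7995314 , -0.58207599,  0.98491223],
       [ 0.        ,  0.        ,  0.        ,  1.        ]])}
top {'vfov': 46.14565661762054, 'cx': 271.13899188186525, 'cy': 205.73033790662674, 'view': array([[-0.01740381, -0.99939361, -0.03015837,  0.0562084 ],
       [-0.98138561,  0.02284442, -0.19068408,  0.57149867],
       [ 0.1912574 ,  0.02627836, -0.98118808,  0.88618988],
       [ 0.        ,  0.        ,  0.        ,  1.        ]])}
wrist {'vfov': 62.25789783707656, 'cx': 278.3696437093629, 'cy': 205.8928793617152, 'T_tool_cam': array([[-1.58244010e-03, -9.58758278e-01, -2.84218331e-01,
         7.71925838e-02],
       [ 9.99998061e-01, -1.85038874e-03,  6.74265059e-04,
         1.00728568e-03],
       [-1.17237161e-03, -2.84216713e-01,  9.58759347e-01,
        -1.59456825e-01],
       [ 0.00000000e+00,  0.00000000e+00,  0.00000000e+00,
         1.00000000e+00]])}
0.15 [ 0.26999003 -0.61825736  0.2258574 ] [[-9.16441098e-01 -4.00169144e-01 -6.08749572e-04]
 [-4.00169587e-01  9.16440472e-01  1.07815012e-03]
 [ 1.26440334e-04  1.23166414e-03 -9.99999234e-01]] [ 0.31958336  0.37673228 -0.92179651] 1.0016303528279118
```

View pics/top0.png

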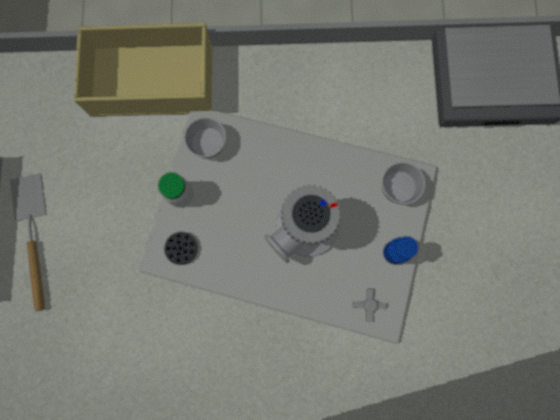

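View pics/side0.png

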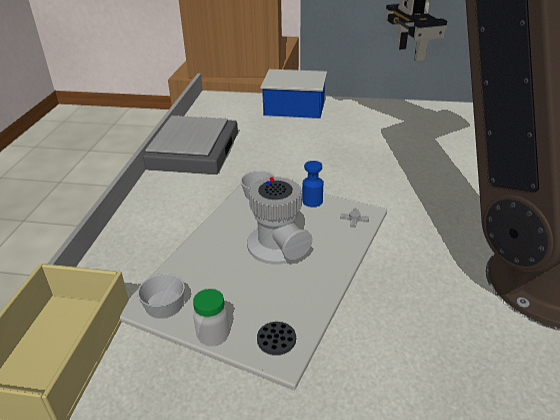

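Top view: ring centre is near (311,214), red mark near (333,205), blue mark near (323,203), neck toward the lower left. The arm is out of view. Side view: fingers at (420,40), red and blue marks near (270,181). Next I'll measure.

```bash
cat > h.py <<'E'
import numpy as np,cv2
from rig import robot
def K(n):
    c=robot.camera_info(n); f=210/np.tan(np.radians(c['vfov']/2)); return f,c['cx'],c['cy'],c
def cast(n,uv,z,Twc=None):
    f,cx,cy,c=K(n); uv=np.atleast_2d(uv).astype(float)
    T=np.linalg.inv(c['view']) if Twc is None else Twc
    d=np.c_[(uv[:,0]-cx)/f,(uv[:,1]-cy)/f,np.ones(len(uv))]@T[:3,:3].T
    o=T[:3,3]; s=(z-o[2])/d[:,2]; return o+d*s[:,None]
def proj(n,P):
    f,cx,cy,c=K(n); q=c['view'][:3,:3]@np.asarray(P,float)+c['view'][:3,3]; return np.array([cx+f*q[0]/q[2],cy+f*q[1]/q[2]])
def blob(p,col,cen=None,rad=45):
    p=p.astype(int); r,g,b=p[...,0],p[...,1],p[...,2]
    w=np.clip((r-np.maximum(g,b)) if col=='red' else (b-np.maximum(r,g)),0,None).astype(float)
    w[w<35]=0
    if cen is not None:
        Y,X=np.mgrid[:p.shape[0],:p.shape[1]]; w[np.hypot(X-cen[0],Y-cen[1])>rad]=0
    if w.sum()==0: return None,0
    Y,X=np.mgrid[:p.shape[0],:p.shape[1]]
    return np.array([(w*X).sum(),(w*Y).sum()])/w.sum(),int((w>0).sum())
E
python3 - <<'E'
from h import *
for n in ['top','side']:
    z=np.load(f'pics/{n}0.npz'); p,d=z['p'],z['d']
    f,cx,cy,c=K(n); T=np.linalg.inv(c['view'])
    V,U=np.mgrid[:420,:560]
    P=np.stack([(U-cx)/f*d,(V-cy)/f*d,d],-1)@T[:3,:3].T+T[:3,3]
    cen=(311,214) if n=='top' else (275,190)
    m=(np.abs(P[...,2]-.151)<.004)&(np.hypot(U-cen[0],V-cen[1])<50)&(d>0)
    cs,_=cv2.findContours(m.astype(np.uint8),cv2.RETR_EXTERNAL,cv2.CHAIN_APPROX_NONE)
    cc=max(cs,key=cv2.contourArea)[:,0,:]
    w=cast(n,cc,.151)[:,:2]
    (a,b),r=cv2.minEnclosingCircle(w.astype(np.float32))
    A=np.c_[2*w,np.ones(len(w))]; s=np.linalg.lstsq(A,(w**2).sum(1),rcond=None)[0]
    print(n,m.sum(),'z med',np.median(P[...,2][m]),'enc',a,b,r,'fit',s[:2],np.sqrt(s[2]+s[0]**2+s[1]**2))
    for col,zz,R in [('red',.151,41),('blue',.153,27.5)]:
        uv,k=blob(p,col,cen,40); q=cast(n,uv,zz)[0]
        for C in (np.array([a,b]),s[:2]):
            v=q[:2]-C; print(col,uv,k,q,'r',np.hypot(*v)*1e3,'ang',np.degrees(np.arctan2(v[1],v[0])))
    for o,uv,zz in [('pusher',(401,250),.115),('jar',(172,186),.1),('mouldb',(404,183),.055),('moulda',(206,137),.055),('plate',(181,247),.025),('cut',(370,304),.031)]:
        if n=='top': print(o,cast(n,uv,zz)[0])
    x0,y0=cen; cv2.imwrite(f'pics/{n}0z.png',cv2.resize(p[y0-60:y0+80,x0-80:x0+80,::-1],None,fx=4,fy=4,interpolation=cv2.INTER_CUBIC))
E
```

```text
top 2567 z med 0.1514941157272569 enc 0.5394456386566162 -0.025396719574928284 0.051163673400878906 fit [ 0.53933007 -0.02553178] 0.04891570079452518
red [333.10459405 204.68535105] 42 [ 0.55333137 -0.0638718   0.151     ] r 40.90409894622975 ang -70.15538794369247
red [333.10459405 204.68535105] 42 [ 0.55333137 -0.0638718   0.151     ] r 40.8165854057206 ang -69.93844021132992
blue [322.57186732 202.61455774] 45 [ 0.55696049 -0.04590798  0.153     ] r 26.971867654139874 ang -49.50552509672506
blue [322.57186732 202.61455774] 45 [ 0.55696049 -0.04590798  0.153     ] r 26.94477780079324 ang -49.13215438977632
pusher [ 0.47707891 -0.18216243  0.115     ]
jar [0.6052647  0.22574839 0.1       ]
mouldb [ 0.61108257 -0.21050693  0.055     ]
moulda [0.71388917 0.17082596 0.055     ]
plate [0.50050567 0.22300167 0.025     ]
cut [ 0.38507352 -0.13717025  0.031     ]
side 1178 z med 0.15228906290499955 enc 0.5403609275817871 -0.020683327689766884 0.05401702970266342 fit [ 0.54016992 -0.02126658] 0.05021903920686533
red [271.36321743 178.55006284] 17 [ 0.55516499 -0.06688731  0.151     ] r 48.517710101077896 ang -72.23419926171519
red [271.36321743 178.55006284] 17 [ 0.55516499 -0.06688731  0.151     ] r 48.02189842838989 ang -71.80483886251363
blue [305.68131308 188.06014884] 400 [ 0.48266408 -0.03803967  0.153     ] r 60.250884734339124 ang -163.25768700713746
blue [305.68131308 188.06014884] 400 [ 0.48266408 -0.03803967  0.153     ] r 59.90207786538343 ang -163.73929401253147
```

View pics/wrist0.png

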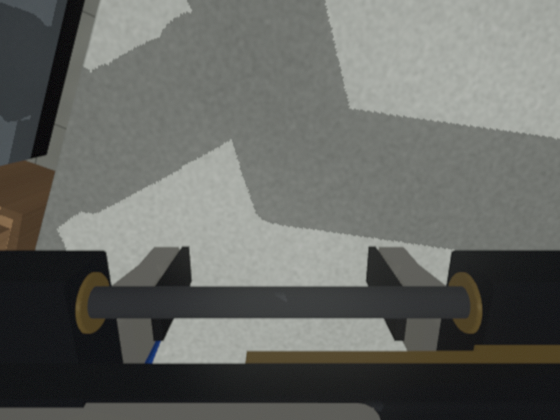

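```bash
python3 - <<'E'
import cv2,numpy as np
p=np.load('pics/side0.npz')['p']
cv2.imwrite('pics/fing.png',cv2.resize(p[0:75,370:460,::-1],None,fx=6,fy=6,interpolation=cv2.INTER_CUBIC))
E
```

```text
(no output)
```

View pics/top0z.png

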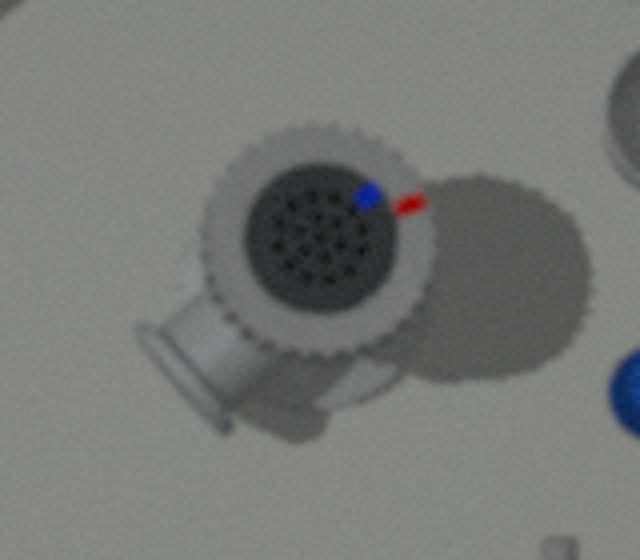

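View pics/fing.png

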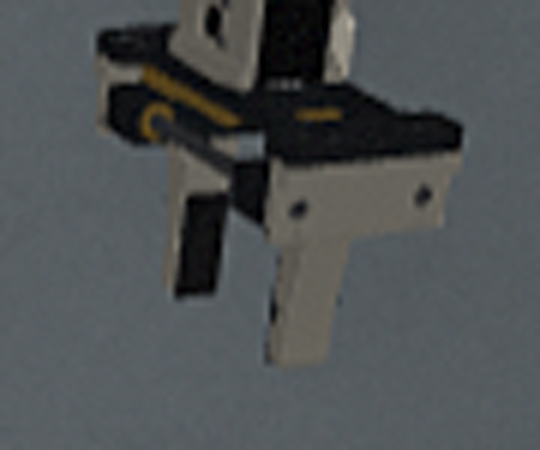

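The numbers agree with the data given: ring radius 0.049–0.051 m at z≈0.151, red at r=41 mm, blue at r=27 mm. The centre is ≈ (0.539, -0.0255), red is at -70° and blue at -49.3°, so the ring starts at ≈ -0.36 rad.

Plan: shut the fingers and put the tool's +x face on the rim. The wrist camera then looks down on the ring. Walk the tip around the axis while turning the tool with it, in strokes limited by joint 6.

```bash
cat >> h.py <<'E'
C=np.array([.5394,-.0255]); ZT=.131
def ori(th):  # contact at polar angle th (deg); tool +x points at axis
    a=np.radians(th+180); c,s=np.cos(a),np.sin(a)
    return np.array([[c,s,0],[s,-c,0],[0,0,-1.]])
def pos(th,rho,z=ZT):
    a=np.radians(th); return np.array([C[0]+rho*np.cos(a),C[1]+rho*np.sin(a),z])
E
python3 - <<'E'
from h import *
for th in range(-100,281,20):
    q=robot.ik(pos(th,.062,.131),ori(th)); print(th,None if q is None else np.round(q,1))
E
```

```text
-100 [ 11.7  12.4 -24.4   0.  -53.2 158.3]
-80 None
-60 [  11.6   15.9  -19.5    0.   -54.6 -161.6]
-40 [  12.6   17.2  -17.6    0.   -55.2 -142.6]
-20 [  14.2   18.   -16.5    0.   -55.6 -124.2]
0 [  16.2   18.2  -16.1    0.   -55.7 -106.2]
20 [ 18.3  17.8 -16.7   0.  -55.5 -88.3]
40 [ 20.5  16.9 -18.    0.  -55.1 -70.5]
60 [ 22.5  15.5 -20.    0.  -54.5 -52.5]
80 [ 24.1  13.8 -22.5   0.  -53.8 -34.1]
100 [ 25.1  11.8 -25.1   0.  -53.1 -15.1]
120 [ 25.3   9.9 -27.6   0.  -52.5   4.7]
140 [ 24.6   8.4 -29.6   0.  -52.1  25.4]
160 [ 23.    7.3 -30.8   0.  -51.8  47. ]
180 [ 20.6   7.  -31.2   0.  -51.8  69.4]
200 [ 17.8   7.5 -30.6   0.  -51.9  92.2]
220 [ 15.2   8.7 -29.1   0.  -52.2 114.8]
240 [ 13.   10.4 -26.9   0.  -52.6 137. ]
260 [ 11.7  12.4 -24.4   0.  -53.2 158.3]
280 None
```

```bash
python3 - <<'E'
from h import *
robot.move_gripper(0.0)
print('t',robot.read_t(),robot.read_grip_width())
robot.goto(pos(-60,.085,.22),ori(-60)); print('t',robot.read_t(),robot.read_position()-pos(-60,.085,.22))
robot.servo_line(pos(-60,.075),speed=.15); robot.dwell(.2)
print('t',robot.read_t(),robot.read_position()-pos(-60,.075))
F0=robot.read_force(); print(F0); np.save('F0.npy',F0)
p,d=robot.grab_frame('wrist'); cv2.imwrite('pics/w1.png',p[:,:,::-1])
E
```

```text
t 1.575 0.005698298123866173
t 3.7417 [-5.47938342e-05 -4.49948998e-04  1.35369665e-05]
t 4.6917 [ 6.44463209e-04 -5.11872518e-05  1.06415921e-03]
[-0.75698137 -0.10517193  1.24126278]
```

View pics/w1.png

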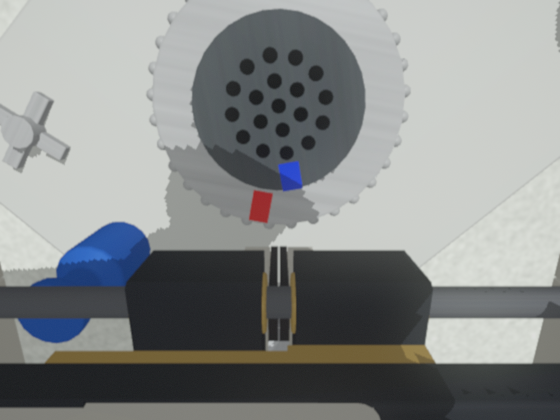

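Wrist view: red is at (261,206), blue at (290,176), ring centre near (279,103), and the fingertip sits below at about (280,250). Both marks stay in sight of this camera. I'll refine the centre, then approach gently.

```bash
cat >> h.py <<'E'
def wT():
    c=robot.camera_info('wrist'); T=np.eye(4); T[:3,:3]=robot.read_tcp_rot(); T[:3,3]=robot.read_position(); return T@c['T_tool_cam']
def plate(p,T):
    g=p.max(2); m=((g<100)).astype(np.uint8); m[245:]=0
    m=cv2.morphologyEx(m,cv2.MORPH_OPEN,np.ones((5,5),np.uint8))
    cs,_=cv2.findContours(m,cv2.RETR_EXTERNAL,cv2.CHAIN_APPROX_NONE)
    c=max(cs,key=cv2.contourArea)
    c=cv2.convexHull(c)[:,0,:]; c=c[(c[:,1]>1)]
    w=cast('wrist',c,.153,T)[:,:2]
    A=np.c_[2*w,np.ones(len(w))]; s=np.linalg.lstsq(A,(w**2).sum(1),rcond=None)[0]
    return s[:2],np.sqrt(s[2]+s[0]**2+s[1]**2)
def marks(save=None,cen=None):
    """ring angle (deg) mod 360 in wrist view, about cen"""
    T=wT(); p,_=robot.grab_frame('wrist')
    if save: cv2.imwrite(save,p[:,:,::-1])
    cc=C if cen is None else cen
    out={}
    f,cx,cy,c=K('wrist'); Ti=np.linalg.inv(T); q=Ti[:3,:3]@np.r_[cc,.152]+Ti[:3,3]
    uv0=(cx+f*q[0]/q[2],cy+f*q[1]/q[2])
    for col,z in [('red',.151),('blue',.153)]:
        uv,k=blob(p[:248],col,uv0,150)
        if uv is None or k<60: out[col]=None; continue
        v=cast('wrist',uv,z,T)[0][:2]-cc
        out[col]=(np.hypot(*v)*1e3,np.degrees(np.arctan2(v[1],v[0])),k)
    return out,p,T
E
python3 - <<'E'
from h import *
o,p,T=marks()
print(o,plate(p,T))
Cw,_=plate(p,T)
o,p,T=marks(cen=Cw); print(o)
E
```

```text
{'red': (np.float64(39.62243231571187), np.float64(-70.70783945884004), 604), 'blue': (np.float64(25.618626175291777), np.float64(-48.557303269289655), 607)} (array([ 0.53901707, -0.02539934]), np.float64(0.031605799442737))
{'red': (np.float64(39.867365842861425), np.float64(-70.21749539793957), 603), 'blue': (np.float64(25.950895595952524), np.float64(-48.106515652686795), 608)}
```

```bash
python3 - <<'E'
from h import *
F0=np.load('F0.npy'); th=-60; u=np.array([np.cos(np.radians(th)),np.sin(np.radians(th)),0])
t=np.array([-u[1],u[0],0])
for r in np.r_[.068,np.arange(.065,.0555,-.0007)]:
    robot.servo_line(pos(th,r),speed=.03)
    F=np.mean([robot.read_force() for _ in range(3)],0)-F0
    P=robot.read_position(); 
    print(f"{robot.read_t():.2f} cmd {r*1e3:.1f} act {np.dot(P[:2]-C,u[:2])*1e3:.1f} tan {np.dot(P-pos(th,r),t)*1e3:.1f} z {P[2]:.4f} Fr {F@u:.1f} Ft {F@t:.1f} Fz {F[2]:.1f}")
    if F@u>5: break
print(marks()[0])
E
```

```text
5.22 cmd 68.0 act 67.7 tan 0.0 z 0.1311 Fr 0.8 Ft 0.2 Fz -0.7
5.47 cmd 65.0 act 64.8 tan 0.0 z 0.1310 Fr 0.5 Ft 0.4 Fz -1.0
5.72 cmd 64.3 act 64.3 tan -0.0 z 0.1310 Fr 0.0 Ft -0.0 Fz -1.0
5.97 cmd 63.6 act 63.6 tan -0.0 z 0.1310 Fr -0.5 Ft 0.7 Fz -1.8
6.22 cmd 62.9 act 62.9 tan 0.0 z 0.1310 Fr 0.3 Ft 0.7 Fz 0.1
6.47 cmd 62.2 act 62.2 tan 0.0 z 0.1310 Fr 0.6 Ft 1.0 Fz -0.5
6.72 cmd 61.5 act 61.7 tan 0.0 z 0.1311 Fr 3.2 Ft 1.0 Fz -1.9
6.97 cmd 60.8 act 61.6 tan 0.0 z 0.1311 Fr 6.6 Ft -0.5 Fz -1.9
{'red': (np.float64(38.874114889663126), np.float64(-70.76465698907722), 473), 'blue': (np.float64(26.218401719489613), np.float64(-49.06562650231973), 560)}
```

```bash
cat >> h.py <<'E'
F0=np.load('F0.npy')
def frame(th):
    a=np.radians(th); u=np.array([np.cos(a),np.sin(a),0]); return u,np.array([-u[1],u[0],0])
def stroke(th0,th1,rho,step=10,tgt=8,every=3,speed=.05,rlim=(.0585,.0625),log=True):
    n=int(np.ceil(abs(th1-th0)/step)); ths=np.linspace(th0,th1,n+1)[1:]
    for i,th in enumerate(ths):
        robot.servo_line(pos(th,rho),ori(th),speed=speed)
        F=np.mean([robot.read_force() for _ in range(2)],0)-F0; u,t=frame(th); fr=F@u
        if log and (i%every==every-1 or i==n-1):
            o=marks()[0]; r=o['red']; b=o['blue']
            print(f"{robot.read_t():.2f} th {th:.1f} rho {rho*1e3:.2f} Fr {fr:.1f} Ft {F@t:.1f} Fz {F[2]:.1f} red {None if r is None else (round(r[0],1),round(r[1],1),r[2])} rel {None if r is None else round((r[1]-th+180)%360-180,1)} blue {None if b is None else (round(b[1],1))}",flush=True)
        if abs(fr)>30 or np.linalg.norm(F)>45: print('FORCE',F); break
        rho=float(np.clip(rho-np.clip(.00007*(tgt-fr),-.0003,.0003),*rlim))
    return th,rho
E
python3 - <<'E'
from h import *
print(stroke(-60,0,.0604,every=1))
E
```

```text
7.43 th -50.0 rho 60.40 Fr 8.1 Ft -0.0 Fz -5.8 red (np.float64(38.8), np.float64(-59.9), 470) rel -9.9 blue -49.0
7.84 th -40.0 rho 60.40 Fr 8.9 Ft 0.4 Fz -5.6 red (np.float64(38.9), np.float64(-49.3), 464) rel -9.3 blue -48.9
8.25 th -30.0 rho 60.46 Fr 6.8 Ft 0.4 Fz -5.3 red (np.float64(39.0), np.float64(-38.8), 469) rel -8.8 blue -48.8
8.66 th -20.0 rho 60.38 Fr 7.3 Ft 0.8 Fz -5.8 red (np.float64(39.2), np.float64(-28.3), 472) rel -8.3 blue -48.7
9.07 th -10.0 rho 60.33 Fr 6.7 Ft 0.1 Fz -5.5 red (np.float64(39.4), np.float64(-18.0), 471) rel -8.0 blue -48.6
9.47 th 0.0 rho 60.24 Fr 7.4 Ft 0.5 Fz -5.4 red (np.float64(39.7), np.float64(-7.7), 471) rel -7.7 blue -48.6
(np.float64(0.0), 0.06019665129885276)
```

It drives with no slip. Red passed blue at θ≈-40°, which is the zero for counting the two full turns.

```bash
python3 - <<'E'
from h import *
print(stroke(0,258,.0602,every=4,step=12,speed=.06))
E
```

```text
10.96 th 46.9 rho 60.06 Fr 7.8 Ft 2.3 Fz -5.0 red (np.float64(41.0), np.float64(39.2), 463) rel -7.7 blue -48.5
12.44 th 93.8 rho 60.33 Fr 9.9 Ft 0.7 Fz -0.5 red (np.float64(42.0), np.float64(84.9), 454) rel -8.9 blue -48.6
13.93 th 140.7 rho 60.80 Fr 5.6 Ft -1.0 Fz 2.5 red (np.float64(42.0), np.float64(131.0), 453) rel -9.7 blue -49.0
15.41 th 187.6 rho 60.14 Fr 4.7 Ft -0.0 Fz 1.9 red (np.float64(41.1), np.float64(176.3), 446) rel -11.4 blue -49.2
16.89 th 234.5 rho 59.41 Fr 8.2 Ft 2.4 Fz 1.0 red (np.float64(39.7), np.float64(-138.1), 458) rel -12.6 blue -49.3
17.66 th 258.0 rho 59.53 Fr 10.0 Ft 2.6 Fz -2.2 red (np.float64(39.0), np.float64(-114.2), 461) rel -12.2 blue -49.3
(np.float64(258.0), 0.05967367890960861)
```

```bash
cat >> h.py <<'E'
def rewind(th,rho,th2):
    robot.servo_line(pos(th,.085),ori(th),speed=.12)
    robot.goto(pos(th2,.085),ori(th2))
    robot.servo_line(pos(th2,.064),ori(th2),speed=.12)
    robot.servo_line(pos(th2,rho),ori(th2),speed=.03); robot.dwell(.1)
    F=robot.read_force()-F0; u,t=frame(th2); print(robot.read_t(),'contact Fr',F@u,'Ft',F@t,'j6',robot.read_qpos()[5])
E
python3 - <<'E'
from h import *
rewind(258,.0597,-60)
o=marks('pics/w2.png')[0]; print(o)
print(stroke(-60,0,.0604,every=2,step=12,speed=.06))
E
```

```text
23.3 contact Fr 6.92791934861256 Ft 1.663214739587595 j6 -161.79414876039394
{'red': (np.float64(40.282127375257204), np.float64(-113.65432600791567), 613), 'blue': (np.float64(26.215698372525313), np.float64(-49.00050583533752), 554)}
24.12 th -36.0 rho 60.31 Fr 7.0 Ft 1.5 Fz -4.1 red (np.float64(39.9), np.float64(-89.9), 619) rel -53.9 blue -48.9
24.88 th -12.0 rho 60.21 Fr 7.4 Ft 0.8 Fz -4.7 red (np.float64(39.8), np.float64(-64.7), 616) rel -52.7 blue -48.7
25.29 th 0.0 rho 60.17 Fr 7.1 Ft 1.9 Fz -4.3 red (np.float64(39.9), np.float64(-52.1), 614) rel -52.1 blue -48.6
(np.float64(0.0), 0.06011290151339196)
```

View pics/w2.png

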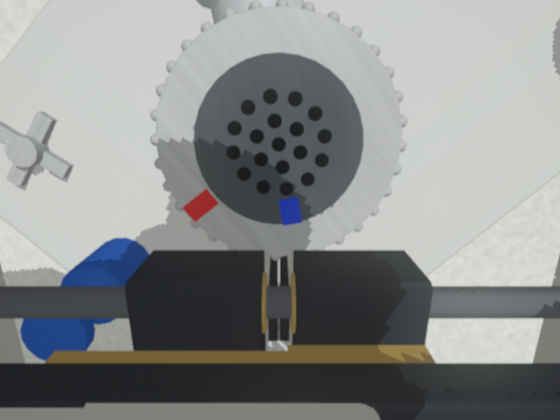

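Red is at (200,205) and blue at (290,210), about 65° short of the first full turn at the moment of that picture. At θ=0 it is about 3.5° short. Continuing.

```bash
python3 - <<'E'
from h import *
th,r=stroke(0,258,.0601,every=4,step=12,speed=.06); print(th,r)
rewind(258,r,-60)
print(marks()[0])
E
```

```text
26.77 th 46.9 rho 59.96 Fr 9.3 Ft 1.6 Fz -4.2 red (np.float64(40.8), np.float64(-3.7), 606) rel -50.6 blue -48.5
28.26 th 93.8 rho 60.24 Fr 9.6 Ft 1.4 Fz 1.0 red (np.float64(42.2), np.float64(43.7), 607) rel -50.1 blue -48.6
29.74 th 140.7 rho 60.46 Fr 6.7 Ft 0.4 Fz 3.0 red (np.float64(43.2), np.float64(90.2), 612) rel -50.5 blue -48.9
31.23 th 187.6 rho 59.77 Fr 5.0 Ft 0.9 Fz 2.4 red (np.float64(42.9), np.float64(134.8), 620) rel -52.9 blue -49.2
32.71 th 234.5 rho 59.06 Fr 7.6 Ft 3.6 Fz 1.1 red (np.float64(42.3), np.float64(179.4), 629) rel -55.1 blue -49.3
33.48 th 258.0 rho 59.02 Fr 10.3 Ft 2.3 Fz -2.3 red (np.float64(41.1), np.float64(-157.8), 619) rel -55.8 blue -49.3
258.0 0.05918166950813651
39.1417 contact Fr 9.559658037827077 Ft 0.8199491942496544 j6 -161.84196776565784
{'red': (np.float64(41.54009403175405), np.float64(-157.74903120839204), 747), 'blue': (np.float64(26.19639281460097), np.float64(-49.135456056480045), 555)}
```

```bash
python3 - <<'E'
from h import *
th,r=stroke(-60,42,.0600,every=3,step=12,speed=.06); print(th,r)
o,p,T=marks('pics/w3.png'); Cw=plate(p,T); print(o,Cw,marks(cen=Cw[0])[0])
E
```

```text
40.29 th -26.0 rho 59.87 Fr 7.2 Ft 1.9 Fz -3.7 red (np.float64(40.5), np.float64(-123.3), 731) rel -97.3 blue -48.8
41.39 th 8.0 rho 59.74 Fr 6.1 Ft 2.0 Fz -2.6 red (np.float64(39.9), np.float64(-88.1), 727) rel -96.1 blue -48.6
42.49 th 42.0 rho 59.53 Fr 7.5 Ft 0.8 Fz -2.6 red (np.float64(39.8), np.float64(-52.9), 731) rel -94.9 blue -48.5
42.0 0.059489464007060504
{'red': (np.float64(39.78585269582547), np.float64(-52.891049424925), 723), 'blue': (np.float64(26.13204908658971), np.float64(-48.47896016141456), 647)} (array([ 0.53885609, -0.02372482]), np.float64(0.03310135893144729)) {'red': (np.float64(41.56175455824578), np.float64(-53.78200378221864), 723), 'blue': (np.float64(27.838897035436112), np.float64(-50.01802001947988), 652)}
```

View pics/w3.png

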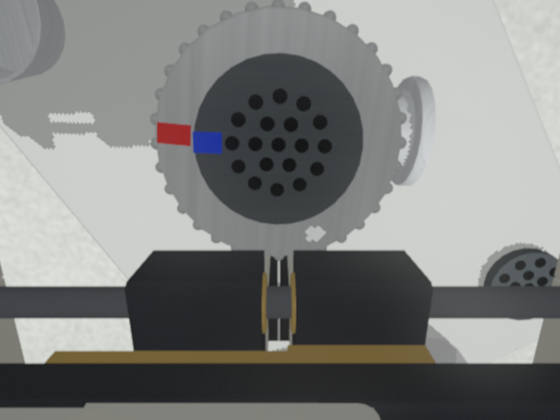

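Red is at (174,134) and blue at (208,143), with the plate centre near (279,139). About 3.8° is left. The plate-fit radii of 41.6, 27.8 and 33.1 mm match the sizes given. Now the fine steps.

```bash
cat >> h.py <<'E'
def err(n=2,save=None):
    es=[];info=None
    for i in range(n):
        o,p,T=marks(save if i==0 else None); c,r=plate(p,T)
        v={}
        for col,z in [('red',.151),('blue',.153)]:
            f,cx,cy,_=K('wrist'); Ti=np.linalg.inv(T); q=Ti[:3,:3]@np.r_[c,.152]+Ti[:3,3]
            uv,k=blob(p[:248],col,(cx+f*q[0]/q[2],cy+f*q[1]/q[2]),150); w=cast('wrist',uv,z,T)[0][:2]-c
            v[col]=(np.hypot(*w)*1e3,np.degrees(np.arctan2(w[1],w[0])))
        es.append((v['red'][1]-v['blue'][1]+180)%360-180); info=(c,r,v['red'],v['blue'])
    return np.mean(es),info
E
python3 - <<'E'
from h import *
th=42.; rho=.0595
e,i=err(); print(e)
for k in range(4):
    if e>-.4: break
    th+= (-e*.7 if k==0 else -e*.95)
    robot.servo_line(pos(th,rho),ori(th),speed=.02); robot.dwell(.15)
    e,i=err(3); print(robot.read_t(),th,e,i)
np.save('th.npy',th)
err(1,'pics/w4.png')
E
```

```text
-3.7827815726098493
43.2833 44.6479471008269 -1.552928975008219 (array([ 0.5388628 , -0.02375074]), np.float64(0.03310501177120315), (np.float64(41.50878788872492), np.float64(-51.632946430717574)), (np.float64(27.804402225907463), np.float64(-50.09061043560304)))
43.8333 46.123229627084704 -0.24370033075139 (array([ 0.53884446, -0.02370152]), np.float64(0.033107122634307026), (np.float64(41.576394132407835), np.float64(-50.33111248285837)), (np.float64(27.849811186309214), np.float64(-50.090924633608765)))
```

View pics/w4.png

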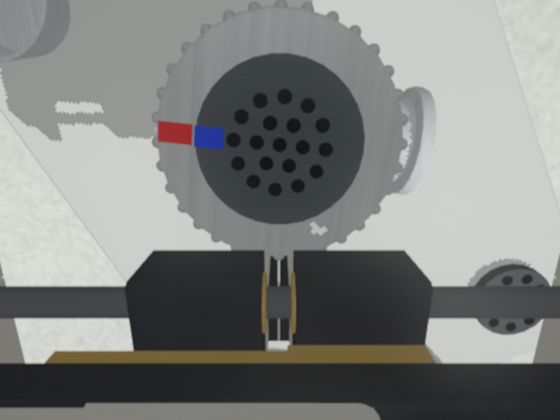

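Red is at (175,132) and blue at (209,137), in line with the plate centre near (280,139). Now back off radially and check from clear of the ring.

```bash
python3 - <<'E'
from h import *
th=float(np.load('th.npy'))
robot.servo_line(pos(th,.085),ori(th),speed=.08); robot.dwell(.2)
print(err(3,'pics/w5.png'))
robot.servo_line(pos(th,.10,.24),ori(th),speed=.15)
robot.goto([.27,-.619,.26],robot.read_tcp_rot()) if False else robot.movej([-49.9,20.5,.7,0,-70.1,-60])
robot.dwell(.2)
for n in('top','side'):
    p,d=robot.grab_frame(n); cv2.imwrite(f'pics/{n}9.png',p[:,:,::-1]); np.savez(f'pics/{n}9.npz',p=p,d=d)
p0=np.load('pics/top0.npz')['p']; p=np.load('pics/top9.npz')['p']
for col,z in(('red',.151),('blue',.153)):
    uv,k=blob(p,col,(311,214),40); q=cast('top',uv,z)[0][:2]-C; print(col,uv,k,np.hypot(*q)*1e3,np.degrees(np.arctan2(q[1],q[0])))
df=cv2.absdiff(p0,p).max(2); ys,xs=np.where(cv2.medianBlur(df,5)>25); print('diff px',len(xs), (xs.min(),xs.max(),ys.min(),ys.max()) if len(xs) else '')
cv2.imwrite('pics/top9z.png',cv2.resize(p[154:294,231:391,::-1],None,fx=4,fy=4,interpolation=cv2.INTER_CUBIC))
print(robot.read_t(),robot.read_position(),robot.read_force())
E
```

```text
(np.float64(-0.13825215689377046), (array([ 0.53864464, -0.02390279]), np.float64(0.03310469831502403), (np.float64(41.55783954263289), np.float64(-50.34545207328801)), (np.float64(27.835060894394484), np.float64(-50.207874244841854))))
red [328.76345056 197.57318906] 40 41.15397358790224 -49.885993123299095
blue [322.51932446 202.72231244] 41 26.7293058873686 -49.45534188180734
diff px 68 (np.int64(325), np.int64(337), np.int64(195), np.int64(207))
48.525 [ 0.27077962 -0.61868481  0.22724846] [ 0.21544659 -0.05539455  0.7481979 ]
```

View pics/top9z.png

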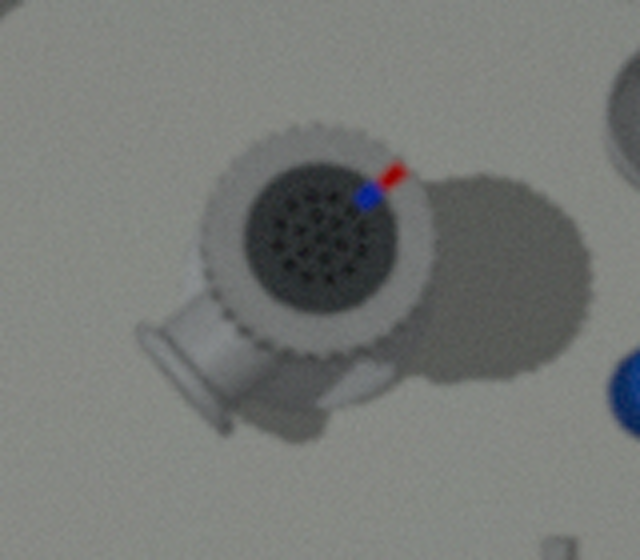

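View pics/top9.png

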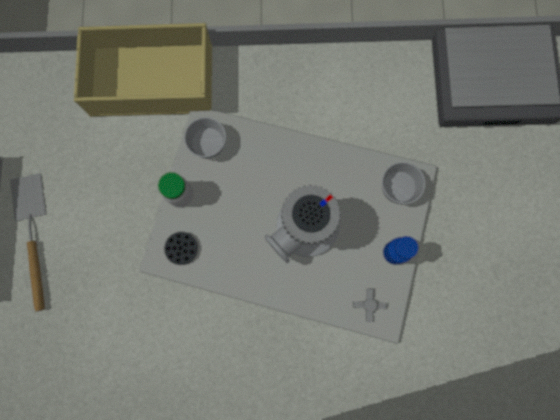

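View pics/w5.png

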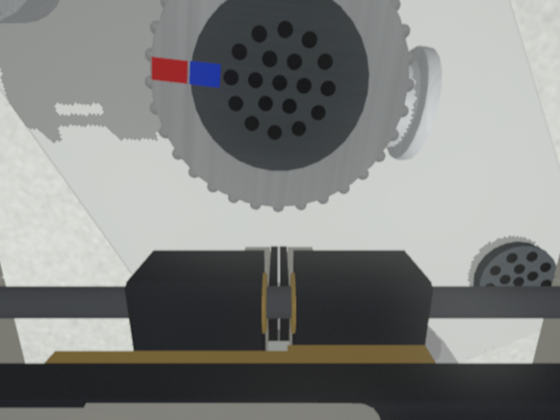

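Top view: red at (329,198) and blue at (323,203) lie on one radius, and only the red mark has changed since the start. Wrist view: red (169,70) and blue (206,74) are in line with the plate centre. The top camera gives -0.4° and the wrist camera -0.1°. The turn count is -21° → 0, then 295° plus 316° plus 109° = 720°. Handing in.

```bash
python3 -c "
from rig import robot
robot.job_done(); print(robot.read_t())"
```

```text
the job is handed in; nothing more can be done
the job is handed in; nothing more can be done
```

I turned the ring anticlockwise from about -21° to its first meeting with the blue mark, then two full turns more (about 720°). It was stopped there with the marks lined up, and the job was handed in at about 48.5 s.

- **How:** I pressed the shut fingertips on the knurled rim at about 5–10 N and carried them round the axis in three strokes. The wrist camera followed the red mark, and the ring did not slip.
- **Alignment:** With the arm clear, the wrist camera put red at -0.1° from blue and the top camera put it at -0.4°.
- **Surroundings:** Comparing the top pictures from before and after, only the red mark had moved. The readings taken during the turning stayed at about 10 N or less.
- **Disagreements:** My first estimate of the ring's centre was up to about 2 mm off the one from the wrist camera, which is within the stated calibration. The press was adjusted by force, and the final alignment used the plate centre seen in the wrist view.

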